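Tap a rivet stake home in its bench holder

TASK

Take the brass stake out of the wooden rack, set it lightly upright in the socket of the blue bench holder and let go. Then tap it down with the flat face of the wooden mallet until it is solid on the hidden stop in the socket and the taper holds it: use at least two light taps, lifting the mallet clear between them, and never hit it hard. Stand the mallet upright on the table again, and leave the dark spare stake, the jar and the bottle where they are.

Things in the scene. Friction and masses are not known exactly. Their poses are not given: they have to be found in the camera images.
- stake: Brass rivet stake, upright in one of the rack's holes. Origin on its axis at the shoulder's underside, z up. Shoulder: disc 44 mm wide, z 0 to 5 mm. Above it a round flat-topped post 26 mm wide, z 5 to 41 mm: grip it here. Below, a steel shank 36 mm long, tapering from 20 mm wide at the shoulder to 14 mm at the tip. Mass 125 to 235 g.
- spare: The other stake in the rack, same sizes but dark steel with a rounded top; leave it in the rack. Origin as for the brass stake.
- rack: Fixed wooden rack 160 x 70 x 46 mm high (x, y, z), origin at the centre of its underside. Two loose holes 26 mm across at x = -40 and +40 mm of its own frame, y = 0, upright; either stake can be in either.
- socket (a point): Centre of the steel rim of the socket, on top of the holder, 50 mm above the table; z up, socket straight down. Set in by hand, the stake first touches with its shoulder about 18 mm above the rim. Pushed down, it then sinks against friction by 0.5 to 2 mm per N (the less, the higher it stands), and stays where it was driven, until its shank tip meets the stop.
- mallet: Wooden mallet, 200 to 325 g, standing on its flat striking face. Origin at the centre of that face, z up along the handle. Head 52 mm wide, z 0 to 50 mm; round handle 26 mm wide, z 50 to 130 mm: grip it here. Used upright, striking straight down. Over 30 N on the stake is a hard hit; 5 N more than the friction makes it solid.
- jar: Clear jar of rivets 56 mm across, 60 mm tall, standing; origin at the centre of its underside. Leave alone.
- bottle: White bottle 44 mm across, 110 mm tall, red cap, standing; origin at the centre of its underside. Leave alone.
- holder: Bench holder, fixed to the table, origin at the centre of its underside. Blue base 100 x 100 x 14 mm; on it a steel boss 54 mm wide, 50 mm high over the table, open at the top. In it four sprung jaws form a tapered socket 40 mm deep that matches the shank, 17 mm wide at the mouth.
- stop: Depth stop inside the bottom of the socket, fixed with the holder; origin at the centre of its underside, on the table. Its copper pad was left at a different height each time, which no reading tells: the stake comes solid on it with its shoulder anywhere from 1.5 to 10.5 mm above the rim (after 4 to 15 N of push), so it must be felt: the force then jumps while the stake sinks no more.
Not all that is in view belongs to the job. Several things have the shape of the stake; the one meant has the colours described above. Several things look just like the holder: the one meant starts farthest to the robot's left.

How it is judged:
By the outcome, as a careful person would: the job done as asked, in the order asked, and still so for the second after the job is handed in, with the robot touching nothing.
It also fails if it takes over 72 s, if anything falls off the work surface, if the arm or the gripper's body presses on something with over 40 N, if the wrist force passes 120 N, or if a joint passes its speed limit or range.

ROBOT

A 6-joint arm with a two-finger parallel gripper is mounted at the origin on the work surface. World frame = base frame: x ahead of the robot, y to its left, z up, the work surface at z = 0. Lengths are in m, angles in rad, forces in N, time in s.
With the tool pointing down it reaches from about 0.25 to 0.725 m from the base axis. Payload 4 kg.
Tool frame: the origin (TCP) lies between the finger pads; the fingertips stand 8 mm ahead of it and the grasp point (between the pads) lies 11 mm behind it; z points along the fingers, y is the line along which they close (so a half turn about z gives the same grasp; the last joint's range is limited). The gripper opens to 85 mm and grips with 20 to 120 N. Pads are 22 mm wide; open, the fingers measure 114 mm over their backs; the gripper's body (76 mm by 85 mm) begins 54 mm behind the grasp point. The pads swing forward as they close: fully open they stand 13 mm farther back than shut.
Start: joints at [1.181, 0.241, 0.005, 1.335, 0, 1.571], TCP at [0.19, 0.462, 0.239] pointing down, gripper open.
Joint ranges: [-2.72, 2.72], [-1.05, 1.87], [-1.09, 1.28], [-1.99, 2.15], [-1.42, 1.44], [-3.14, 3.14]. Speed limits (rad/s): [2.79, 2.79, 3.14, 3.14, 3.14, 3.14].

INTERFACE

Orientations are given as a unit quaternion [x, y, z, w].
In Python, from workcell import status, viewer, bot gives the robot as it stands.
- The arm moves only by the tool servo_tool, never from a script. Its argument "commands" is a list of rows, each a list of 5 numbers: the finger opening in mm, from 0 to 85.4, then the shift along the tool's x, y, z in mm, then the turn about the tool's z in rad. A call has 1 to 20 rows; each row shifts and turns the commanded pose from where the row before left it, along the tool's axes as they then stand; what a row does not reach is not made up. A row lasts 1/8 s, in which the tool goes at most 62.5 mm and 10.7 degrees, less where a joint would pass 70% of its speed; a pose out of reach is approached as far as the arm can. A call is refused whole if a number of a shift passes 62.5 or a number of a turn 0.188, either way. A call with a gripper value outside its range is refused whole. The fingers move at their own pace and stop on an object; the grip force is fixed at half the most. Time passes only in rows, so rows that do not move let the fingers close. It gives the time, the measured TCP pose, the force, the opening and the grip force at its end, in the units of the state.
- status.get_obs(): the state, without advancing time (a new reading comes with each control period).
- viewer.camera(name): name is "scene" or "top"; returns (picture, depth): 400x640x3 uint8, red, green, blue; 400x640 float32, m along the optical axis (not along the pixel's ray), 0 where there is no reading.
- viewer.get_calibration(name): a dict with "camera_matrix" (3x3 intrinsics, pixels), "R" (3x3) and "t" (3): a world point X has camera coordinates R X + t. Camera axes: x right, y down, z forward; pixel columns grow to the right and rows downward; lengths in m; the calibration is good to about 2 mm. A picture is of the moment at which its call begins. get_calibration takes no time and is no camera call.
- bot.job_done(): hands the job in; it is judged then, once.
Trained networks look in the newest picture that a camera, given by its name, has taken for a name from the list of things; names that differ only in an ending like _2 or _b are one class to them, and where a whole thing is asked for, a point or a joint stands for the part that bears it (a point fixed in the world has none). Each returns a list of dicts, best first, with "p" (0 to 1); they miss things now and then, are a little off and sometimes report something else, mostly with a low value. They report only what shows in the picture. A call takes as long as a camera call. They do not tell look-alikes from the thing itself.
- viewer.masks_of(camera, label): "mask" (400x640 bool, what is visible of it) and "pixel" ([row, column] in pixels, amid what is visible of it).
- viewer.spot_point(camera, label): "pixel" ([row, column] in pixels: a listed point, or the origin of a listed thing).
The state is a dict: "clock": time; "joint_pos": joint angles; "joint_vel": joint speeds; "tau": joint torques, N m; "eef_pos": TCP position; "tool_rot": TCP orientation; "ft_force": force on the tool from outside, world axes, zero at the start; "ft_torque": the same for the moment, N m; "grip_width": finger opening in m; "grasp_force": force on a finger pad.
Only numpy, scipy, OpenCV 4.12 (cv2) and the standard library are available. Lean on these libraries where they do the work, as an engineer would, in place of code of your own. Each camera call takes 0.05 s, during which the arm holds its last target. There are 200 camera calls.

## Working session

There is one attempt and no reset: what is moved stays moved. The work goes in short steps, Python scripts to look and compute and a tool call to move; the robot and the scene stay as the last step left them, time stands still between calls to the robot, and variables do not carry over. Pictures are saved under pics/ and viewed, at most 10 in all, crops included, and the job is handed in when it is done.

Besides the shell and the picture viewer there is one more tool, called after ">>>" by a JSON object that holds its "op" and its "data", one argument or row to a line. servo_tool: Moves the arm, as the interface text tells. Its arguments: {"type":"object","properties":{"commands":{"type":"array"}},"required":["commands"]}

```bash
mkdir -p pics; cat > h.py <<'E'
import numpy as np, cv2
from workcell import status, viewer, bot
def cal(c):
    k=viewer.get_calibration(c); return np.array(k["camera_matrix"]),np.array(k["R"]),np.array(k["t"])
def world(c,px,d):
    K,R,t=cal(c); r,q=px; return R.T@(np.linalg.inv(K)@[q,r,1]*d-t)
def ray(c,px):
    K,R,t=cal(c); d=R.T@np.linalg.inv(K)@[px[1],px[0],1]; return -R.T@t,d
def atz(c,px,z):
    o,d=ray(c,px); return o+d*(z-o[2])/d[2]
def proj(c,X):
    K,R,t=cal(c); p=K@(R@np.array(X)+t); return p[1]/p[2],p[0]/p[2]
def save(n,img): cv2.imwrite('pics/'+n,cv2.cvtColor(img,cv2.COLOR_RGB2BGR))
E
python3 - <<'E'
from h import *
print(status.get_obs())
for c in ("scene","top"):
    im,d=viewer.camera(c); save(c+'0.png',im); np.save(c+'_d.npy',d)
    K,R,t=cal(c); print(c,-R.T@t)
    for l in ("stake","spare","rack","mallet","jar","bottle","holder"):
        for m in viewer.masks_of(c,l)[:4]:
            if m['p']<.2: continue
            rr,cc=np.nonzero(m['mask']&(d>0)); 
            P=np.array([world(c,(a,b),d[a,b]) for a,b in list(zip(rr,cc))[::3]])
            print(c,l,round(m['p'],2),np.round(m['pixel']),'med',np.median(P,0).round(3),'lo',np.percentile(P,3,0).round(3),'hi',np.percentile(P,97,0).round(3)) if len(P) else 0
    for s in viewer.spot_point(c,"socket")+viewer.spot_point(c,"stake")+viewer.spot_point(c,"mallet"): print(s, atz(c,s['pixel'],.05).round(3))
E
```

```text
{'clock': 0.0, 'joint_pos': array([ 1.18096748e+00,  2.41435133e-01,  3.69894765e-03,  1.33517907e+00,
       -2.12700125e-05,  1.57079709e+00]), 'joint_vel': array([-0.00151635, -0.00111831,  0.00057712,  0.00014603,  0.00122168,
       -0.0017164 ]), 'tau': array([-1.61138061e-03, -3.72318077e+01,  2.52407777e+01,  1.67583913e-02,
       -1.94296990e-04,  8.16082519e-06]), 'eef_pos': array([0.1897854 , 0.46191154, 0.23839222]), 'tool_rot': array([ 1.93682837e-01,  9.81063625e-01, -1.04146108e-03, -1.94765498e-04]), 'ft_force': array([-0.46319281, -0.54091475,  0.89917364]), 'ft_torque': array([-0.00279596,  0.00199642, -0.00358922]), 'grasp_force': 0.0, 'grip_width': 0.08568031760737861}
scene [ 0.91757129 -0.85571642  0.69037128]
scene stake 0.64 [259. 298.] med [ 0.554 -0.242  0.06 ] lo [ 0.533 -0.255  0.048] hi [ 0.568 -0.221  0.088]
scene stake 0.57 [276. 343.] med [ 0.657 -0.238  0.047] lo [ 0.637 -0.249  0.011] hi [ 0.67  -0.219  0.078]
scene spare 0.64 [246. 276.] med [ 0.479 -0.219  0.059] lo [ 0.454 -0.231  0.048] hi [ 0.491 -0.2    0.086]
scene rack 0.94 [267. 287.] med [
[... 1808 characters left out ...]
 0.467 -0.206  0.059] lo [ 0.452 -0.226  0.049] hi [ 0.485 -0.193  0.087]
top holder 0.82 [299. 444.] med [ 0.212 -0.291  0.015] lo [ 0.16  -0.344  0.007] hi [ 0.255 -0.249  0.051]
top holder 0.71 [149. 319.] med [ 0.567 -0.01   0.015] lo [ 0.521 -0.056  0.011] hi [0.617 0.037 0.051]
{'pixel': [145.1, 318.2], 'p': 0.86} [ 0.57  -0.007  0.05 ]
{'pixel': [302.7, 447.7], 'p': 0.8} [ 0.205 -0.295  0.05 ]
{'pixel': [154.8, 414.5], 'p': 0.73} [ 0.544 -0.23   0.05 ]
{'pixel': [155.0, 412.1], 'p': 0.85} [ 0.543 -0.224  0.05 ]
{'pixel': [112.2, 412.5], 'p': 0.77} [ 0.644 -0.228  0.05 ]
{'pixel': [145.3, 321.8], 'p': 0.57} [ 0.569 -0.015  0.05 ]
{'pixel': [178.6, 223.5], 'p': 0.94} [0.495 0.213 0.05 ]
```

View pics/scene0.png

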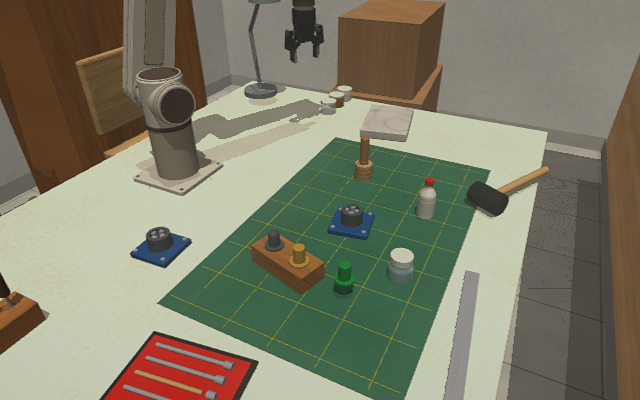

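View pics/top0.png

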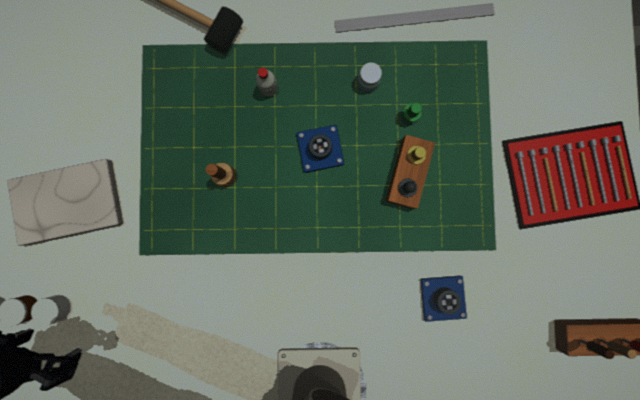

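The scene view shows the green mat. The brass stake is at (255,298) and the dark spare at (241,273), both in the rack. A green look-alike stands at (277,344). The blue holders are at (220,352) and (246,160), and the mallet at (165,364). A black-headed hammer and a second rack at the edge are clutter.

Candidates for the stake, in top pixels: brass (154,417), dark spare (186,408), green (112,413). I choose the brass one. Holder candidates: (147,320), y≈-0.01, and (300,448), y≈-0.30. I choose the first, which is farther left.

```bash
python3 - <<'E'
from h import *
# close crop
out=[]
for c,(r,q) in (("top",(160,370)),("scene",(250,315))):
    im,d=viewer.camera(c)
    out.append(cv2.resize(im[r-50:r+50,q-65:q+65],None,fx=3,fy=3,interpolation=cv2.INTER_CUBIC))
    rr,cc=np.nonzero(d>0); K,R,t=cal(c)
    P=(np.linalg.inv(K)@np.stack([cc*d[rr,cc],rr*d[rr,cc],d[rr,cc]])-t[:,None]).T@R
    def top(n,x,y,r,z0,z1):
        m=(np.hypot(P[:,0]-x,P[:,1]-y)<r)&(P[:,2]>z0)&(P[:,2]<z1); Q=P[m]
        if len(Q)<4: print(c,n,'few',len(Q)); return
        cc_,rad=cv2.minEnclosingCircle(Q[:,:2].astype(np.float32))
        print(c,n,len(Q),'mean',Q.mean(0).round(4),'circ',np.round(cc_,4),round(rad,4),'zmed',np.median(Q[:,2]).round(4))
    top('stake',.548,-.23,.03,.080,.1); top('spare',.473,-.21,.03,.075,.1)
    top('stakeShoulder',.548,-.23,.03,.0475,.055)
    top('mallet',.505,.21,.04,.122,.14); top('malletHead',.505,.21,.045,.045,.055)
    top('socket',.572,-.01,.05,.044,.055); top('green',.65,-.23,.04,.07,.09);top('jar',.735,-.13,.05,.05,.07);top('bottle',.72,.1,.05,.1,.12)
    ms=[m for m in viewer.masks_of(c,"rack")]
    if ms:
        m=ms[0]['mask'][rr,cc]&(P[:,2]>.040)&(P[:,2]<.052)
        print(c,'rack',cv2.minAreaRect(P[m][:,:2].astype(np.float32)*1000))
    near=np.median(P[(P[:,0]>.3)&(P[:,0]<.42)&(abs(P[:,1])<.15),2]); print(c,'table z',near)
save('crop.png',np.hstack(out))
E
```

```text
top stake 107 mean [ 0.5444 -0.232   0.0862] circ [ 0.5445 -0.2321] 0.0129 zmed 0.0864
top spare 104 mean [ 0.4685 -0.2091  0.0826] circ [ 0.4686 -0.2102] 0.0129 zmed 0.0833
top stakeShoulder 160 mean [ 0.5438 -0.2275  0.0503] circ [ 0.5486 -0.2322] 0.0293 zmed 0.0502
top mallet 125 mean [0.5068 0.2191 0.1294] circ [0.5069 0.2198] 0.013 zmed 0.1298
top malletHead 225 mean [0.5044 0.2143 0.0497] circ [0.507  0.2201] 0.026 zmed 0.0497
top socket 312 mean [ 0.5699 -0.0095  0.049 ] circ [ 0.5695 -0.0097] 0.0269 zmed 0.0492
top green 105 mean [ 0.6473 -0.2283  0.0761] circ [ 0.6479 -0.2288] 0.0131 zmed 0.0762
top jar 364 mean [ 0.7355 -0.1298  0.0591] circ [ 0.7375 -0.1299] 0.0256 zmed 0.0593
top bottle 83 mean [0.7219 0.1141 0.1085] circ [0.723  0.1145] 0.0107 zmed 0.1091
top rack ((506.5845642089844, -221.74217224121094), (70.91329956054688, 160.22850036621094), 73.67755889892578)
top table z 0.0009823317883805897
scene stake 103 mean [ 0.5504 -0.236   0.0861] circ [ 0.5487 -0.2344] 0.0143 zmed 0.0867
scene spare 86 mean [ 0.4764 -0.2156  0.0818] circ [ 0.4751 -0.2124] 0.0131 zmed 0.083
scene stakeShoulder 156 mean [ 0.5536 -0.2402  0.0508] circ [ 0.5475 -0.2308] 0.0291 zmed 0.0508
scene mallet 49 mean [0.5134 0.2157 0.1284] circ [0.5116 0.2178] 0.0135 zmed 0.1291
scene malletHead 109 mean [0.5156 0.2114 0.0496] circ [0.5125 0.2173] 0.0272 zmed 0.0497
scene socket 219 mean [ 0.5756 -0.0131  0.0488] circ [ 0.5752 -0.0118] 0.0281 zmed 0.0491
scene green 112 mean [ 0.6539 -0.2326  0.0762] circ [ 0.6538 -0.2305] 0.0138 zmed 0.0767
scene jar 354 mean [ 0.7431 -0.1359  0.0592] circ [ 0.7409 -0.1323] 0.0262 zmed 0.06
scene bottle 58 mean [0.7286 0.1102 0.1074] circ [0.728  0.1129] 0.0122 zmed 0.1085
scene rack ((511.17755126953125, -222.49069213867188), (72.7149887084961, 162.878173828125), 73.65137481689453)
scene table z 0.0007338047711312115
```

View pics/crop.png

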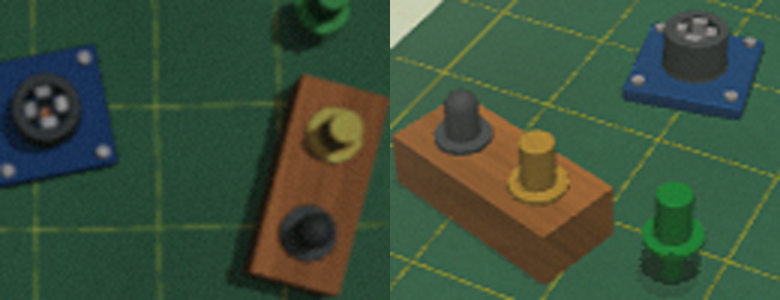

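The crop confirms it: the brass stake with its flat post is in the rack's far hole, the dark round-topped one is in the near hole, and green stands on the mat. Averaging both views gives stake (.5466,-.2332), top at .087; socket (.5722,-.0108), rim at .049; mallet (.509,.219), top at .130. All heights match the description. Moving above the stake.

>>> {"op": "servo_tool", "data": {
  "commands": [
    [85, 0, 0, 0, -0.1],
    [85, -33.8, -35.2, 4, 0],
    [85, -33.8, -35.2, 4, 0],
    [85, -33.8, -35.2, 4, 0],
    [85, -33.8, -35.2, 4, 0],
    [85, -33.8, -35.2, 4, 0],
    [85, -33.8, -35.2, 4, 0],
    [85, -33.8, -35.2, 4, 0],
    [85, -33.8, -35.2, 4, 0],
    [85, -33.8, -35.2, 4, 0],
    [85, -33.8, -35.2, 4, 0],
    [85, -33.8, -35.2, 4, 0],
    [85, -33.8, -35.2, 4, 0],
    [85, -33.8, -35.2, 4, 0],
    [85, -33.8, -35.2, 4, 0],
    [85, -33.8, -35.2, 4, 0],
    [85, -33.8, -35.2, 4, 0],
    [85, 0, 0, 0, 0],
    [85, 0, 0, 0, 0]
  ]
}}

```text
clock: 3.68
eef_pos: [0.5468, -0.2315, 0.1748]
tool_rot: [0.145, 0.989, 0.0, -0.001]
ft_force: [-0.4, -0.2, -0.5]
grip_width: 0.0848
grasp_force: 0.0
```

```bash
cat >> h.py <<'E'
from scipy.spatial.transform import Rotation as Ro
def to(X):
    o=status.get_obs(); R=Ro.from_quat(o['tool_rot']).as_matrix()
    print('t',round(o['clock'],2),'tcp',o['eef_pos'].round(4),'yaw y',np.degrees(np.arctan2(R[1,1],R[0,1])).round(1),'toolz',R[:,2].round(3),'F',o['ft_force'].round(1),'w',round(o['grip_width'],4),'j',o['joint_pos'].round(2))
    print('shift mm',(R.T@(np.array(X)-o['eef_pos'])*1000).round(1))
    return o
def cloud(c):
    im,d=viewer.camera(c); rr,cc=np.nonzero(d>0); K,R,t=cal(c)
    return im,d,(np.linalg.inv(K)@np.stack([cc*d[rr,cc],rr*d[rr,cc],d[rr,cc]])-t[:,None]).T@R,rr,cc
E
python3 - <<'E'
from h import *
o=to([.5466,-.2332,.062])
for c in ("scene","top"):
    im,d,P,rr,cc=cloud(c); save('ab_'+c+'.png',im)
    # gripper cloud near fingertips vs known
    e=o['eef_pos']; m=(np.abs(P-e)<[.03,.09,.1]).all(1)&(P[:,2]>.12)
    for z in (.17,.19,.21,.24):
        Q=P[m&(abs(P[:,2]-z)<.008)]
        if len(Q): print(c,z,len(Q),Q.min(0).round(4),Q.max(0).round(4))
    print(proj(c,e))
E
```

```text
t 3.67 tcp [ 0.5468 -0.2315  0.1748] yaw y 73.4 toolz [-0.001  0.001 -1.   ] F [-0.4 -0.2 -0.5] w 0.0848 j [-0.4   0.46  0.15  1.26  0.   -0.11]
shift mm [ -0.4  -1.7 112.8]
scene 0.19 128 [ 0.5266 -0.2892  0.182 ] [ 0.5732 -0.1795  0.1977]
scene 0.21 150 [ 0.5267 -0.2881  0.202 ] [ 0.5741 -0.1801  0.218 ]
scene 0.24 390 [ 0.517  -0.3062  0.232 ] [ 0.5767 -0.158   0.248 ]
(np.float64(211.5016588777753), np.float64(296.6207890752143))
top 0.19 26 [ 0.5205 -0.2825  0.1839] [ 0.5592 -0.1766  0.1975]
top 0.21 20 [ 0.5208 -0.2745  0.202 ] [ 0.5597 -0.1758  0.2174]
top 0.24 135 [ 0.5177 -0.2769  0.2321] [ 0.5758 -0.1573  0.248 ]
(np.float64(143.55997839035092), np.float64(430.2710150510203))
```

>>> {"op": "servo_tool", "data": {
  "commands": [
    [85, 0, -1.7, 22, 0],
    [85, 0, 0, 22, 0],
    [85, 0, 0, 22, 0],
    [85, 0, 0, 22, 0],
    [85, 0, 0, 14, 0],
    [85, 0, 0, 8.5, 0],
    [85, 0, 0, 0, 0],
    [50, 0, 0, 0, 0],
    [40, 0, 0, 0, 0],
    [32, 0, 0, 0, 0],
    [20, 0, 0, 0, 0],
    [20, 0, 0, 0, 0],
    [20, 0, 0, 0, 0],
    [20, 0, 0, 0, 0],
    [20, 0, 0, 0, 0]
  ]
}}

```text
clock: 5.65
eef_pos: [0.5472, -0.2336, 0.0654]
tool_rot: [0.144, 0.99, -0.0, 0.001]
ft_force: [-0.4, -0.0, 5.4]
grip_width: 0.0237
grasp_force: 58.9
```

>>> {"op": "servo_tool", "data": {
  "commands": [
    [20, 0, 0, -10, 0],
    [20, 0, 0, -15, 0],
    [20, 0, 0, -20, 0],
    [20, 0, 0, -20, 0],
    [20, 0, 0, -20, 0],
    [20, 0, 0, 0, 0],
    [20, 0, 0, 0, 0]
  ]
}}

```text
clock: 6.52
eef_pos: [0.5464, -0.2332, 0.1493]
tool_rot: [0.144, 0.99, 0.0, -0.0]
ft_force: [-0.3, -0.8, -1.7]
grip_width: 0.0237
grasp_force: 58.8
```

```bash
python3 - <<'E'
from h import *
S=np.array([.5722,-.0108]); st=np.array([.5466,-.2332])
o=to([*S,.15])
R=Ro.from_quat(o['tool_rot']).as_matrix()
print('rel-based', (R.T@np.array([.0258,.2225,0])*1000).round(1))
for c in ("scene","top"):
    im,d,P,rr,cc=cloud(c)
    e=o['eef_pos']; z0=.046+.085
    save('l_'+c+'.png',im)
    for n,a,b in (('should',z0-.003,z0+.009),('shank',z0-.034,z0-.004)):
        m=(np.hypot(P[:,0]-e[0],P[:,1]-e[1])<.035)&(P[:,2]>a)&(P[:,2]<b); Q=P[m]
        if len(Q)>3: print(c,n,len(Q),Q.min(0).round(4),Q.max(0).round(4),Q.mean(0).round(4))
    for l in viewer.masks_of(c,"stake"): print(c,'mask',round(l['p'],2),np.round(l['pixel']))
s=cv2.resize(cv2.imread('pics/l_scene.png')[160:310,230:390],None,fx=3.5,fy=3.5,interpolation=cv2.INTER_CUBIC); cv2.imwrite('pics/l_crop.png',s)
E
```

```text
t 6.53 tcp [ 0.5464 -0.2332  0.1493] yaw y 73.4 toolz [-0.001  0.    -1.   ] F [-0.3 -0.8 -1.7] w 0.0237 j [-0.4   0.48  0.11  1.2  -0.   -0.11]
shift mm [ 38.9 220.5  -0.6]
rel-based [3.890e+01 2.206e+02 1.000e-01]
scene should 140 [ 0.5296 -0.257   0.1293] [ 0.5703 -0.2155  0.14  ] [ 0.5553 -0.242   0.1347]
scene shank 60 [ 0.5411 -0.2437  0.0971] [ 0.5573 -0.2294  0.1204] [ 0.5512 -0.239   0.1088]
scene mask 0.71 [231. 299.]
scene mask 0.56 [276. 342.]
top should 95 [ 0.522  -0.2485  0.1285] [ 0.548  -0.2113  0.1384] [ 0.5312 -0.2272  0.1337]
top mask 0.69 [113. 413.]
top mask 0.53 [152. 422.]
```

View pics/l_crop.png

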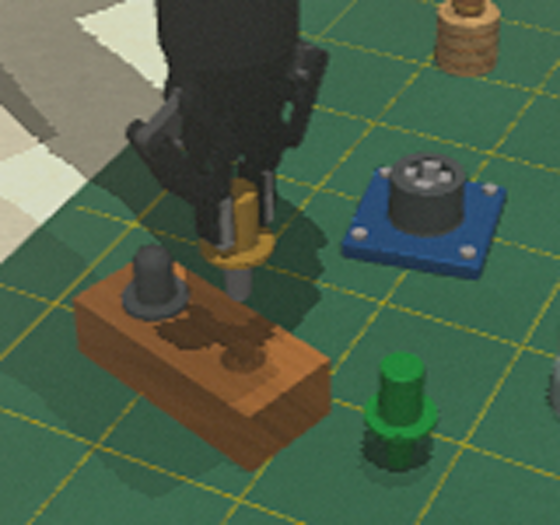

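The brass stake is held upright and is out of the rack. Carrying it over the socket.

>>> {"op": "servo_tool", "data": {
  "commands": [
    [20, 5, 25, 0, 0],
    [20, 6, 35, 0, 0],
    [20, 7, 40, 0, 0],
    [20, 7, 40, 0, 0],
    [20, 6, 35, 0, 0],
    [20, 5, 25, 0, 0],
    [20, 2.9, 20.5, 0, 0],
    [20, 0, 0, 15, 0],
    [20, 0, 0, 15, 0],
    [20, 0, 0, 0, 0],
    [20, 0, 0, 0, 0]
  ]
}}

```text
clock: 8.1
eef_pos: [0.5724, -0.0118, 0.1195]
tool_rot: [0.145, 0.989, -0.0, -0.0]
ft_force: [0.3, -0.0, -0.8]
grip_width: 0.0241
grasp_force: 59.0
```

```bash
python3 - <<'E'
from h import *
o=to([.5722,-.0108,.15]); z0=o['eef_pos'][2]-.0194
out=[]
for c,(r,q) in (("top",(145,322)),("scene",(200,352))):
    im,d,P,rr,cc=cloud(c); out.append(cv2.resize(im[r-40:r+40,q-40:q+40],(400,400),interpolation=cv2.INTER_CUBIC))
    e=o['eef_pos']
    for n,a,b in (('should',z0-.003,z0+.009),('shank',z0-.036,z0-.004),('boss',.044,.0535)):
        m=(np.hypot(P[:,0]-e[0],P[:,1]-e[1])<.035)&(P[:,2]>a)&(P[:,2]<b); Q=P[m]
        if len(Q)>3:
            print(c,n,len(Q),Q.min(0).round(4),Q.max(0).round(4),Q.mean(0).round(4))
            if n=='shank':
                # camera lateral dir: centre of visible shank across view
                f=Q.mean(0)[:2]-ray(c,(0,0))[0][:2]; f/=np.linalg.norm(f); l=np.array([-f[1],f[0]]); s=(Q[:,:2]@l); print('lateral shank',((s.min()+s.max())/2).round(4)); L=l
            if n=='boss' and c=='scene': s=Q[:,:2]@L; print('lateral boss',((s.min()+s.max())/2).round(4))
save('sock.png',np.hstack(out))
E
```

```text
t 8.1 tcp [ 0.5724 -0.0118  0.1195] yaw y 73.3 toolz [-0.001 -0.    -1.   ] F [ 0.3 -0.  -0.8] w 0.0241 j [-0.02  0.46 -0.    1.11 -0.    0.27]
shift mm [  0.5   0.9 -30.5]
scene should 95 [ 0.5538 -0.0373  0.1011] [0.5956 0.0051 0.1089] [ 0.5802 -0.0213  0.1053]
scene shank 57 [ 0.5683 -0.0233  0.0659] [ 0.5835 -0.0104  0.0944] [ 0.5769 -0.0179  0.0801]
lateral shank -0.5275
scene boss 209 [ 0.549  -0.0385  0.0441] [0.6012 0.0164 0.0529] [ 0.5761 -0.0139  0.0488]
lateral boss -0.5284
```

View pics/sock.png

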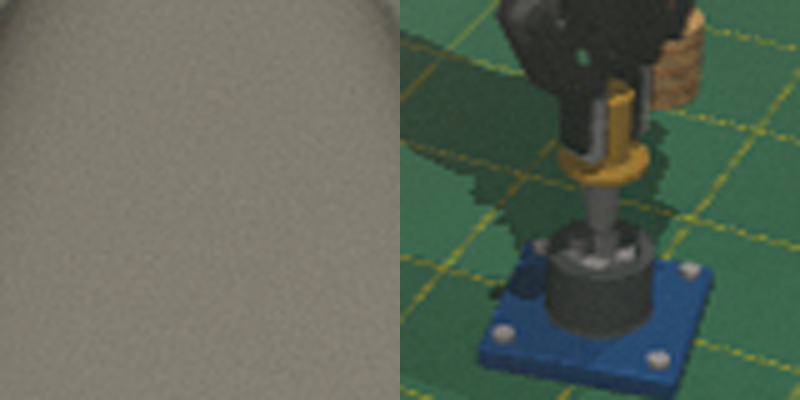

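The stake's shank stands centred over the socket to about 1 mm; applying a small correction and lowering by feel.

>>> {"op": "servo_tool", "data": {
  "commands": [
    [20, 0, 0.8, 6, 0],
    [20, 0, 0, 6, 0],
    [20, 0, 0, 6, 0],
    [20, 0, 0, 5, 0],
    [20, 0, 0, 3, 0],
    [20, 0, 0, 0, 0],
    [20, 0, 0, 0, 0]
  ]
}}

```text
clock: 9.07
eef_pos: [0.5728, -0.0102, 0.0939]
tool_rot: [0.144, 0.99, -0.0, 0.0]
ft_force: [0.3, 0.4, -1.6]
grip_width: 0.0236
grasp_force: 58.9
```

>>> {"op": "servo_tool", "data": {
  "commands": [
    [20, 0, 0, 2, 0],
    [20, 0, 0, 0, 0]
  ]
}}

```text
clock: 9.32
eef_pos: [0.5727, -0.0102, 0.0917]
tool_rot: [0.144, 0.99, 0.0, -0.0]
ft_force: [-0.3, 0.3, -1.5]
grip_width: 0.0236
grasp_force: 58.9
```

>>> {"op": "servo_tool", "data": {
  "commands": [
    [20, 0, 0, 2, 0],
    [20, 0, 0, 0, 0]
  ]
}}

```text
clock: 9.57
eef_pos: [0.5727, -0.0101, 0.0896]
tool_rot: [0.144, 0.99, 0.0, -0.0]
ft_force: [0.1, 0.3, -0.4]
grip_width: 0.0237
grasp_force: 58.9
```

>>> {"op": "servo_tool", "data": {
  "commands": [
    [20, 0, 0, 1, 0],
    [20, 0, 0, 0, 0]
  ]
}}

```text
clock: 9.82
eef_pos: [0.5727, -0.0101, 0.0888]
tool_rot: [0.144, 0.99, 0.0, -0.0]
ft_force: [-0.2, 0.6, -1.1]
grip_width: 0.0237
grasp_force: 58.9
```

>>> {"op": "servo_tool", "data": {
  "commands": [
    [20, 0, 0, 1, 0],
    [20, 0, 0, 0, 0]
  ]
}}

```text
clock: 10.07
eef_pos: [0.5728, -0.0102, 0.0878]
tool_rot: [0.144, 0.99, 0.0, -0.0]
ft_force: [-0.9, 0.8, -0.4]
grip_width: 0.0235
grasp_force: 58.9
```

>>> {"op": "servo_tool", "data": {
  "commands": [
    [20, 0, 0, 1, 0],
    [20, 0, 0, 0, 0]
  ]
}}

```text
clock: 10.32
eef_pos: [0.5728, -0.0102, 0.0868]
tool_rot: [0.144, 0.99, 0.0, 0.0]
ft_force: [-0.9, 0.1, -0.5]
grip_width: 0.0238
grasp_force: 58.9
```

>>> {"op": "servo_tool", "data": {
  "commands": [
    [20, 0, 0, 1, 0],
    [20, 0, 0, 0, 0]
  ]
}}

```text
clock: 10.58
eef_pos: [0.5728, -0.0102, 0.0858]
tool_rot: [0.144, 0.99, 0.0, 0.0]
ft_force: [-1.2, 1.0, 0.8]
grip_width: 0.0238
grasp_force: 58.9
```

Contact felt, about 2 N. Releasing.

>>> {"op": "servo_tool", "data": {
  "commands": [
    [30, 0, 0, 0, 0],
    [40, 0, 0, 0, 0],
    [60, 0, 0, 0, 0],
    [85, 0, 0, 0, 0],
    [85, 0, 0, 0, 0],
    [85, 0, 0, 0, 0],
    [85, 0, 0, -15, 0],
    [85, 0, 0, -30, 0],
    [85, 0, 0, -50, 0],
    [85, 0, 0, -30, 0],
    [85, -3, 40, 0, 0],
    [85, -3, 55, 0, 0],
    [85, 0, 0, 0, 0]
  ]
}}

```text
clock: 12.2
eef_pos: [0.6067, 0.0826, 0.2118]
tool_rot: [0.142, 0.99, 0.001, 0.001]
ft_force: [-0.4, -0.8, -0.3]
grip_width: 0.0851
grasp_force: 0.0
```

```bash
cat > st.py <<'E'
from h import *
o=to([.5094,.2188,.100])
for c in ("scene","top"):
    im,d,P,rr,cc=cloud(c); save('s_%s_%d.png'%(c,int(o['clock']*10)),im)
    def top(n,x,y,r,z0,z1):
        Q=P[(np.hypot(P[:,0]-x,P[:,1]-y)<r)&(P[:,2]>z0)&(P[:,2]<z1)]
        if len(Q)<4: print(c,n,'few'); return
        q,rad=cv2.minEnclosingCircle(Q[:,:2].astype(np.float32)); print(c,n,len(Q),np.round(q,4),round(rad,4),'zmed',np.median(Q[:,2]).round(4),'p90',np.percentile(Q[:,2],90).round(4))
    top('stakeTop',.5725,-.0105,.025,.085,.12); top('shoulder',.5725,-.0105,.03,.06,.08)
    top('mallet',.509,.218,.03,.122,.14)
E
python3 st.py
```

```text
t 12.2 tcp [0.6067 0.0826 0.2118] yaw y 73.7 toolz [ 0.002  0.001 -1.   ] F [-0.4 -0.8 -0.3] w 0.0851 j [0.13 0.48 0.28 1.37 0.   0.42]
shift mm [131.8 103.2 111.7]
scene stakeTop 124 [ 0.5756 -0.0113] 0.0146 zmed 0.103 p90 0.1085
scene shoulder 122 [ 0.5759 -0.0119] 0.0227 zmed 0.0719 p90 0.0766
scene mallet 38 [0.5127 0.2179] 0.0142 zmed 0.1282 p90 0.1305
top stakeTop 126 [ 0.5699 -0.01  ] 0.013 zmed 0.1071 p90 0.1091
top shoulder 156 [ 0.57 -0.01] 0.0217 zmed 0.0715 p90 0.0737
top mallet few
```

Stake stands upright in the socket, its top at about .108 (shoulder ≈17 mm over the rim). Going for the mallet.

>>> {"op": "servo_tool", "data": {
  "commands": [
    [85, 33, 25.8, 0, 0],
    [85, 33, 25.8, 0, 0],
    [85, 33, 25.8, 0, 0],
    [85, 32.8, 25.8, 0, 0],
    [85, 0, 0, 0, 0],
    [85, 0, 0, 25, 0],
    [85, 0, 0, 30, 0],
    [85, 0, 0, 30, 0],
    [85, 0, 0, 20, 0],
    [85, 0, 0, 15, 0],
    [85, 0, 0, 0, 0],
    [50, 0, 0, 0, 0],
    [40, 0, 0, 0, 0],
    [32, 0, 0, 0, 0],
    [20, 0, 0, 0, 0],
    [20, 0, 0, 0, 0],
    [20, 0, 0, 0, 0],
    [20, 0, 0, 0, 0],
    [20, 0, 0, 0, 0]
  ]
}}

```text
clock: 14.68
eef_pos: [0.5094, 0.2161, 0.0914]
tool_rot: [0.144, 0.99, 0.001, 0.001]
ft_force: [-0.2, 0.9, 5.4]
grip_width: 0.0242
grasp_force: 58.6
```

>>> {"op": "servo_tool", "data": {
  "commands": [
    [20, 0, 0, -10, 0],
    [20, 0, 0, -20, 0],
    [20, 0, 0, -30, 0],
    [20, 0, 0, -40, 0],
    [20, 0, 0, -30, 0],
    [20, 0, 0, -20, 0],
    [20, 0, 0, 0, 0],
    [20, 0, 0, 0, 0],
    [20, 0, 0, 0, 0]
  ]
}}

```text
clock: 15.8
eef_pos: [0.508, 0.2152, 0.2391]
tool_rot: [0.144, 0.99, -0.001, -0.001]
ft_force: [0.0, -0.8, -2.2]
grip_width: 0.0248
grasp_force: 58.9
```

```bash
python3 - <<'E'
from h import *
o=to([.5727,-.0105,.22]); e=o['eef_pos']; zf=e[2]-.0914
for c in ("scene","top"):
    im,d,P,rr,cc=cloud(c); save('m_'+c+'.png',im)
    for z in (.01,.03,.048,.06):
        Q=P[(np.hypot(P[:,0]-e[0],P[:,1]-e[1])<.045)&(abs(P[:,2]-zf-z)<.006)]
        if len(Q)>3: q,rad=cv2.minEnclosingCircle(Q[:,:2].astype(np.float32)); print(c,z,len(Q),np.round(q,4),round(rad,4))
    Q=P[(np.hypot(P[:,0]-e[0],P[:,1]-e[1])<.03)&(P[:,2]>zf-.02)&(P[:,2]<zf+.05)]
    if len(Q): print(c,'low',zf,np.percentile(Q[:,2],[0,2,10]).round(4))
im=cv2.imread('pics/m_scene.png'); r,q=map(int,proj('scene',[e[0],e[1],zf+.03])); cv2.imwrite('pics/m_crop.png',cv2.resize(im[r-50:r+50,q-50:q+50],(500,500),interpolation=cv2.INTER_CUBIC))
E
```

```text
t 15.8 tcp [0.508  0.2152 0.2391] yaw y 73.4 toolz [-0.003 -0.001 -1.   ] F [ 0.  -0.8 -2.2] w 0.0248 j [ 0.4   0.35  0.15  1.38 -0.    0.69]
shift mm [-126.6 -197.8   19.2]
scene 0.01 76 [0.5112 0.21  ] 0.0252
scene 0.03 77 [0.5103 0.209 ] 0.0255
scene 0.048 126 [0.5101 0.213 ] 0.0279
scene 0.06 38 [0.5093 0.2117] 0.0128
scene low 0.14769291135529589 [0.1489 0.1501 0.1547]
top 0.01 39 [0.499  0.2074] 0.0237
top 0.03 34 [0.4948 0.2065] 0.0217
top 0.048 166 [0.505  0.2153] 0.0259
top 0.06 7 [0.4932 0.2145] 0.0039
top low 0.14769291135529589 [0.1473 0.1509 0.1566]
```

View pics/m_crop.png

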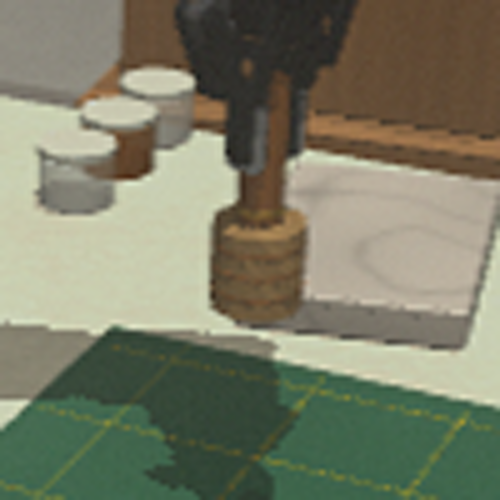

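The mallet is held upright, and its head is centred on the TCP within 1 mm. Carrying it over the stake.

>>> {"op": "servo_tool", "data": {
  "commands": [
    [20, -15, -23, 0, 0],
    [20, -20, -31, 0, 0],
    [20, -25, -39, 0, 0],
    [20, -25, -39, 0, 0],
    [20, -20, -31, 0, 0],
    [20, -15, -23, 0, 0],
    [20, -6.6, -11.8, 0, 0],
    [20, 0, 0, 15, 0],
    [20, 0, 0, 10, 0],
    [20, 0, 0, 5, 0],
    [20, 0, 0, 0, 0],
    [20, 0, 0, 0, 0]
  ]
}}

```text
clock: 17.4
eef_pos: [0.5739, -0.0096, 0.2112]
tool_rot: [0.144, 0.99, 0.0, 0.0]
ft_force: [0.1, -0.2, -2.8]
grip_width: 0.0241
grasp_force: 59.1
```

>>> {"op": "servo_tool", "data": {
  "commands": [
    [20, 0, 0, 4, 0],
    [20, 0, 0, 0, 0]
  ]
}}

```text
clock: 17.65
eef_pos: [0.5735, -0.01, 0.2066]
tool_rot: [0.144, 0.99, -0.0, -0.0]
ft_force: [0.3, 0.2, -2.9]
grip_width: 0.0248
grasp_force: 59.1
```

>>> {"op": "servo_tool", "data": {
  "commands": [
    [20, 0, 0, 4, 0],
    [20, 0, 0, 2, 0],
    [20, 0, 0, 2, 0],
    [20, 0, 0, 0, 0]
  ]
}}

```text
clock: 18.15
eef_pos: [0.5736, -0.0101, 0.1987]
tool_rot: [0.144, 0.99, 0.0, -0.0]
ft_force: [0.1, -0.8, -2.8]
grip_width: 0.0247
grasp_force: 59.1
```

>>> {"op": "servo_tool", "data": {
  "commands": [
    [20, 0, 0, 2, 0],
    [20, 0, 0, 0, 0]
  ]
}}

```text
clock: 18.4
eef_pos: [0.5737, -0.0101, 0.1969]
tool_rot: [0.144, 0.99, -0.0, 0.0]
ft_force: [-0.3, 0.1, -1.5]
grip_width: 0.0246
grasp_force: 59.2
```

>>> {"op": "servo_tool", "data": {
  "commands": [
    [20, 0, 0, 2, 0],
    [20, 0, 0, 0, 0]
  ]
}}

```text
clock: 18.65
eef_pos: [0.5738, -0.0101, 0.195]
tool_rot: [0.144, 0.99, -0.0, 0.0]
ft_force: [-1.3, -1.0, -0.3]
grip_width: 0.0248
grasp_force: 59.3
```

>>> {"op": "servo_tool", "data": {
  "commands": [
    [20, 0, 0, 2, 0],
    [20, 0, 0, 0, 0]
  ]
}}

```text
clock: 18.9
eef_pos: [0.5738, -0.0101, 0.1929]
tool_rot: [0.144, 0.99, -0.0, 0.0]
ft_force: [0.1, -0.4, 1.8]
grip_width: 0.0244
grasp_force: 59.4
```

>>> {"op": "servo_tool", "data": {
  "commands": [
    [20, 0, 0, -10, 0],
    [20, 0, 0, -10, 0],
    [20, 0, 0, 0, 0]
  ]
}}

```text
clock: 19.27
eef_pos: [0.5745, -0.01, 0.2141]
tool_rot: [0.144, 0.99, 0.0, 0.001]
ft_force: [-0.5, 0.5, -2.6]
grip_width: 0.0249
grasp_force: 59.4
```

>>> {"op": "servo_tool", "data": {
  "commands": [
    [20, 0, 0, 10, 0],
    [20, 0, 0, 8, 0],
    [20, 0, 0, 2, 0],
    [20, 0, 0, 0, 0]
  ]
}}

```text
clock: 19.77
eef_pos: [0.5734, -0.01, 0.1923]
tool_rot: [0.144, 0.99, -0.0, -0.0]
ft_force: [-1.1, 0.3, -2.2]
grip_width: 0.0246
grasp_force: 59.4
```

>>> {"op": "servo_tool", "data": {
  "commands": [
    [20, 0, 0, 1.5, 0],
    [20, 0, 0, 0, 0]
  ]
}}

```text
clock: 20.02
eef_pos: [0.5739, -0.0101, 0.1917]
tool_rot: [0.144, 0.99, 0.0, 0.0]
ft_force: [0.8, -0.4, 0.5]
grip_width: 0.0247
grasp_force: 59.4
```

>>> {"op": "servo_tool", "data": {
  "commands": [
    [20, 0, 0, 1.5, 0],
    [20, 0, 0, 0, 0]
  ]
}}

```text
clock: 20.27
eef_pos: [0.574, -0.0101, 0.1904]
tool_rot: [0.144, 0.99, 0.0, 0.001]
ft_force: [-0.6, -0.7, 5.4]
grip_width: 0.0248
grasp_force: 59.5
```

>>> {"op": "servo_tool", "data": {
  "commands": [
    [20, 0, 0, 1, 0],
    [20, 0, 0, 0, 0]
  ]
}}

```text
clock: 20.52
eef_pos: [0.5739, -0.0101, 0.1892]
tool_rot: [0.144, 0.99, -0.0, 0.0]
ft_force: [-1.4, -0.1, 4.4]
grip_width: 0.0248
grasp_force: 59.6
```

>>> {"op": "servo_tool", "data": {
  "commands": [
    [20, 0, 0, 1, 0],
    [20, 0, 0, 0, 0]
  ]
}}

```text
clock: 20.78
eef_pos: [0.5738, -0.0101, 0.1881]
tool_rot: [0.144, 0.99, -0.0, 0.0]
ft_force: [-0.5, 0.4, 4.9]
grip_width: 0.0249
grasp_force: 59.7
```

Still sinking, with friction around 7 N. Lift, then a third tap.

>>> {"op": "servo_tool", "data": {
  "commands": [
    [20, 0, 0, -10, 0],
    [20, 0, 0, -10, 0],
    [20, 0, 0, 0, 0],
    [20, 0, 0, 10, 0],
    [20, 0, 0, 7, 0],
    [20, 0, 0, 3, 0],
    [20, 0, 0, 0, 0]
  ]
}}

```text
clock: 21.65
eef_pos: [0.5734, -0.01, 0.1875]
tool_rot: [0.144, 0.99, 0.0, -0.0]
ft_force: [-1.5, 0.1, -1.0]
grip_width: 0.0244
grasp_force: 59.5
```

>>> {"op": "servo_tool", "data": {
  "commands": [
    [20, 0, 0, 1, 0],
    [20, 0, 0, 0, 0]
  ]
}}

```text
clock: 21.9
eef_pos: [0.5739, -0.0101, 0.1874]
tool_rot: [0.144, 0.99, 0.0, 0.0]
ft_force: [-1.1, 0.1, 4.5]
grip_width: 0.0244
grasp_force: 59.6
```

>>> {"op": "servo_tool", "data": {
  "commands": [
    [20, 0, 0, 1, 0],
    [20, 0, 0, 0, 0]
  ]
}}

```text
clock: 22.15
eef_pos: [0.5741, -0.0101, 0.1868]
tool_rot: [0.144, 0.99, 0.0, 0.001]
ft_force: [-1.0, 0.1, 5.5]
grip_width: 0.0244
grasp_force: 59.7
```

>>> {"op": "servo_tool", "data": {
  "commands": [
    [20, 0, 0, 1, 0],
    [20, 0, 0, 0, 0]
  ]
}}

```text
clock: 22.4
eef_pos: [0.5742, -0.0101, 0.186]
tool_rot: [0.144, 0.99, 0.0, 0.001]
ft_force: [-1.2, -0.5, 6.1]
grip_width: 0.0246
grasp_force: 59.8
```

>>> {"op": "servo_tool", "data": {
  "commands": [
    [20, 0, 0, 1, 0],
    [20, 0, 0, 0, 0]
  ]
}}

```text
clock: 22.65
eef_pos: [0.5744, -0.0101, 0.1855]
tool_rot: [0.144, 0.99, 0.0, 0.001]
ft_force: [-1.5, 0.4, 8.1]
grip_width: 0.0249
grasp_force: 60.2
```

>>> {"op": "servo_tool", "data": {
  "commands": [
    [20, 0, 0, 1, 0],
    [20, 0, 0, 0, 0]
  ]
}}

```text
clock: 22.9
eef_pos: [0.5747, -0.0102, 0.1854]
tool_rot: [0.144, 0.99, 0.0, 0.002]
ft_force: [-1.3, 0.1, 10.8]
grip_width: 0.0248
grasp_force: 60.4
```

>>> {"op": "servo_tool", "data": {
  "commands": [
    [20, 0, 0, 1, 0],
    [20, 0, 0, 0, 0]
  ]
}}

```text
clock: 23.15
eef_pos: [0.5752, -0.0102, 0.1854]
tool_rot: [0.144, 0.99, 0.0, 0.003]
ft_force: [-2.3, -0.0, 14.6]
grip_width: 0.0248
grasp_force: 60.8
```

It has stopped sinking at .1854 while the force jumped from 9 to 17 N net, so it is solid on the stop. I'll lift and take the mallet back.

>>> {"op": "servo_tool", "data": {
  "commands": [
    [20, 0, 0, 0.8, 0],
    [20, 0, 0, -3, 0],
    [20, 0, 0, -12, 0],
    [20, 0, 0, -20, 0],
    [20, 0, 0, -20, 0],
    [20, 0, 0, 0, 0],
    [20, 0, 0, 0, 0]
  ]
}}

```text
clock: 24.02
eef_pos: [0.5732, -0.01, 0.2349]
tool_rot: [0.144, 0.99, -0.0, -0.001]
ft_force: [-0.3, 0.6, -3.0]
grip_width: 0.0251
grasp_force: 59.0
```

```bash
python3 - <<'E'
from h import *
o=to([.508,.2155,.0914]); e=o['eef_pos']
for c in ("scene","top"):
    im,d,P,rr,cc=cloud(c)
    for n,a,b in (('stake top',.078,.105),('low mallet',e[2]-.100,e[2]-.07)):
        Q=P[(np.hypot(P[:,0]-e[0],P[:,1]-e[1])<.028)&(P[:,2]>a)&(P[:,2]<b)]
        if len(Q)>4: print(c,n,len(Q),np.percentile(Q[:,2],[1,50,99]).round(4))
E
```

```text
t 24.02 tcp [ 0.5732 -0.01    0.2349] yaw y 73.4 toolz [-0.002  0.    -1.   ] F [-0.3  0.6 -3. ] w 0.0251 j [-0.02  0.39  0.2   1.39  0.    0.27]
shift mm [126.7 197.6 143.6]
scene stake top 106 [0.0783 0.092  0.0964]
scene low mallet 157 [0.1444 0.1546 0.1646]
```

>>> {"op": "servo_tool", "data": {
  "commands": [
    [20, 15, 23, 0, 0],
    [20, 20, 31, 0, 0],
    [20, 25, 39, 0, 0],
    [20, 25, 39, 0, 0],
    [20, 20, 31, 0, 0],
    [20, 15, 23, 0, 0],
    [20, 6.7, 11.6, 0, 0],
    [20, 0, 0, 25, 0],
    [20, 0, 0, 30, 0],
    [20, 0, 0, 30, 0],
    [20, 0, 0, 25, 0],
    [20, 0, 0, 15, 0],
    [20, 0, 0, 8, 0],
    [20, 0, 0, 4, 0],
    [20, 0, 0, 0, 0],
    [20, 0, 0, 0, 0]
  ]
}}

```text
clock: 26.12
eef_pos: [0.5093, 0.2158, 0.0998]
tool_rot: [0.144, 0.99, 0.0, 0.001]
ft_force: [-0.8, 0.0, -1.4]
grip_width: 0.0247
grasp_force: 59.3
```

>>> {"op": "servo_tool", "data": {
  "commands": [
    [20, 0, 0, 2, 0],
    [20, 0, 0, 0, 0]
  ]
}}

```text
clock: 26.38
eef_pos: [0.5087, 0.2155, 0.0971]
tool_rot: [0.144, 0.99, 0.0, 0.0]
ft_force: [0.4, 0.8, -1.6]
grip_width: 0.0245
grasp_force: 59.3
```

>>> {"op": "servo_tool", "data": {
  "commands": [
    [20, 0, 0, 2, 0],
    [20, 0, 0, 0, 0]
  ]
}}

```text
clock: 26.62
eef_pos: [0.5086, 0.2155, 0.0948]
tool_rot: [0.144, 0.99, -0.0, -0.0]
ft_force: [0.5, 0.2, -2.9]
grip_width: 0.0249
grasp_force: 59.3
```

>>> {"op": "servo_tool", "data": {
  "commands": [
    [20, 0, 0, 2, 0],
    [20, 0, 0, 0, 0]
  ]
}}

```text
clock: 26.88
eef_pos: [0.5086, 0.2154, 0.0928]
tool_rot: [0.144, 0.99, -0.0, -0.0]
ft_force: [-0.1, -0.2, -2.5]
grip_width: 0.0245
grasp_force: 59.3
```

>>> {"op": "servo_tool", "data": {
  "commands": [
    [20, 0, 0, 1.5, 0],
    [20, 0, 0, 0, 0]
  ]
}}

```text
clock: 27.12
eef_pos: [0.5088, 0.2155, 0.0915]
tool_rot: [0.144, 0.99, 0.0, 0.0]
ft_force: [0.3, 0.1, -1.6]
grip_width: 0.025
grasp_force: 59.6
```

>>> {"op": "servo_tool", "data": {
  "commands": [
    [20, 0, 0, 1, 0],
    [20, 0, 0, 0, 0]
  ]
}}

```text
clock: 27.38
eef_pos: [0.509, 0.2156, 0.0914]
tool_rot: [0.144, 0.99, 0.0, 0.0]
ft_force: [-2.0, -0.5, 4.1]
grip_width: 0.0248
grasp_force: 59.9
```

Firm contact with the table. Release, retreat upward, then check.

>>> {"op": "servo_tool", "data": {
  "commands": [
    [30, 0, 0, 0, 0],
    [40, 0, 0, 0, 0],
    [60, 0, 0, 0, 0],
    [85, 0, 0, 0, 0],
    [85, 0, 0, 0, 0],
    [85, 0, 0, 0, 0],
    [85, 0, 0, -15, 0],
    [85, 0, 0, -30, 0],
    [85, 0, 0, -50, 0],
    [85, 0, 0, -40, 0],
    [85, 25, 20, 0, 0],
    [85, 40, 40, 0, 0],
    [85, 40, 40, 0, 0],
    [85, 0, 0, 0, 0],
    [85, 0, 0, 0, 0]
  ]
}}

```text
clock: 29.25
eef_pos: [0.4367, 0.3413, 0.2263]
tool_rot: [0.144, 0.99, 0.0, 0.0]
ft_force: [0.1, -0.7, -0.4]
grip_width: 0.0848
grasp_force: 0.0
```

```bash
sed -i 's/.085,.12)/.078,.12)/;s/.03,.06,.08/.03,.0515,.066/' st.py; python3 st.py; ls pics
```

```text
t 29.25 tcp [0.4367 0.3413 0.2263] yaw y 73.4 toolz [ 0.001  0.    -1.   ] F [ 0.1 -0.7 -0.4] w 0.0848 j [ 0.66  0.35  0.13  1.34 -0.    0.95]
shift mm [-104.5  -96.8  126.3]
scene stakeTop 109 [ 0.5765 -0.013 ] 0.0147 zmed 0.0917 p90 0.095
scene shoulder 125 [ 0.5773 -0.0147] 0.0227 zmed 0.0579 p90 0.0623
scene mallet 47 [0.5105 0.2151] 0.0149 zmed 0.1293 p90 0.1311
top stakeTop 116 [ 0.5709 -0.0102] 0.0129 zmed 0.0936 p90 0.095
top shoulder 166 [ 0.5696 -0.0097] 0.026 zmed 0.058 p90 0.0602
top mallet 122 [0.5059 0.2165] 0.013 zmed 0.1297 p90 0.1313
ab_scene.png
ab_top.png
crop.png
l_crop.png
l_scene.png
l_top.png
m_crop.png
m_scene.png
m_top.png
s_scene_122.png
s_scene_292.png
s_top_122.png
s_top_292.png
scene0.png
sock.png
top0.png
```

```bash
python3 -c "
import cv2
im=cv2.imread('pics/s_scene_292.png'); cv2.imwrite('pics/fin.png',cv2.resize(im[120:320,230:470],(720,600),interpolation=cv2.INTER_CUBIC))"
```

```text
(no output)
```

View pics/fin.png

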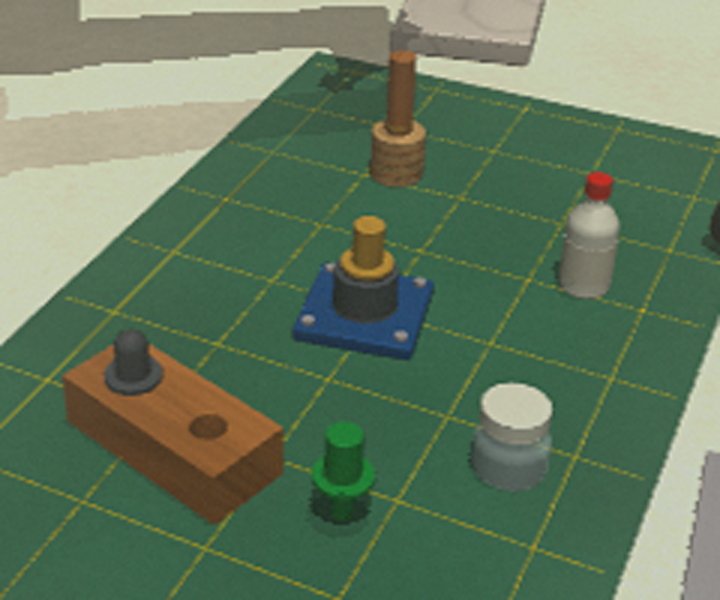

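The stake is upright and seated in the left holder (crop pixel (370,250)). The mallet stands at (398,120), and the spare, jar and bottle have not moved. Handing in.

```bash
python3 -c "
from workcell import bot; print(bot.job_done())"
```

```text
the job is handed in; nothing more can be done
None
```

The job is handed in at about 29 s: the brass stake was driven solid onto the stop with three light taps (about 17 N at the last reading, which preceded a further 0.8 mm press), the mallet stands upright again, and the spare, jar and bottle look unmoved in the final picture.

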